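Load the breadboard mounting press and poise its flap

ROBOT

A 6-joint arm with a two-finger parallel gripper is mounted at the origin on the work surface. World frame = base frame: x ahead of the robot, y to its left, z up, the work surface at z = 0. Lengths are in m, angles in rad, forces in N, time in s.
With the tool pointing down it reaches from about 0.25 to 0.85 m from the base axis. Payload 12.5 kg.
Tool frame: the origin (TCP) lies at the very end of the fingers, on their centre line; the grasp point (between the pads) lies 19 mm behind it; z points along the fingers, y is the line along which they close (so a half turn about z gives the same grasp; the last joint's range is limited). The gripper opens to 93 mm and grips with 3 to 60 N. Pads are 15 mm wide; open, the fingers measure 128 mm over their backs; the gripper's body (75 mm by 188 mm) begins 65 mm behind the grasp point.
Start: joints at [-1.373, 0.351, 1.652, -0, 1.139, -0.085], TCP at [0.153, -0.528, 0.219] pointing down, gripper open.
Joint ranges: [-2.75, 2.75], [-0.79, 2.1], [0.01, 2.65], [-1.57, 4.71], [0.07, 3.14], [-2.87, 2.87]. Speed limits (rad/s): [2.22, 2.22, 2.79, 3.14, 3.14, 3.14].

INTERFACE

Orientations are given as [roll, pitch, yaw] about the fixed x, y, z axes, in that order (R = Rz(yaw) Ry(pitch) Rx(roll)).
In Python, from plant import bot gives the robot as it stands. The module is installed in compiled form; this text tells all that it offers.
- The arm moves only by the shell command python3 -m jog 'ROWS' [FORCE]. ROWS is text: rows parted by semicolons, each of 7 numbers parted by spaces: the shift along the world's x, y, z in units of 40 mm (1.0 is 40 mm), then the turn, a rotation vector about the world's x, y, z in units of 5 degrees (1.0 is 5 degrees), then the closure, from 0 (fully open) to 1 (shut). In form: tx ty tz wx wy wz fingers; .... A call has 1 to 5 rows; each row shifts and turns the commanded pose from where the row before left it; what a row does not reach is not made up. A row lasts 1/12 s, in which the tool goes at most 41.7 mm and 7.16 degrees, less where a joint would pass 70% of its speed; a pose out of reach is approached as far as the arm can. A call is refused whole if a number of a shift passes 1 or a number of a turn 1, either way. A call with a gripper value outside its range is refused whole. The fingers move at their own pace and stop on an object; FORCE is the grip in N (left out, the last holds). Time passes only in rows, so rows that do not move let the fingers close. It gives the time, the measured TCP pose, the force, the opening and the grip force at its end, in the units of the state.
- bot.sense(): the state, without advancing time (a new reading comes with each control period).
- bot.grab_frame(name): name is "scene" or "top"; returns (picture, depth): 480x640x3 uint8, blue, green, red; 480x640 float32, m along the optical axis (not along the pixel's ray), 0 where there is no reading.
- bot.camera_model(name): a dict with "fov_y" (degrees; the focal length in pixels is half the picture's height over the tangent of half this angle, whatever the lens; pixels are square), "cx", "cy" (the principal point, pixels), "k1" (the pictures are not rectified: a ray, as slopes to the right and down, at radius r is drawn at 1 + k1 r^2 times it, then the intrinsics apply), "R" (3x3) and "t" (3): a world point X has camera coordinates R X + t. Camera axes: x right, y down, z forward; pixel columns grow to the right and rows downward; lengths in m; the calibration is good to about 2 mm. A picture is of the moment at which its call begins. camera_model takes no time and is no camera call.
- bot.hand_in(): hands the job in; it is judged then, once.
Trained networks look in the newest picture that a camera, given by its name, has taken for a name from the list of things; names that differ only in an ending like _2 or _b are one class to them, and where a whole thing is asked for, a point or a joint stands for the part that bears it (a point fixed in the world has none). Each returns a list of dicts, best first, with "conf" (0 to 1); they miss things now and then, are a little off and sometimes report something else, mostly with a low value. They report only what shows in the picture. A call takes as long as a camera call. They do not tell look-alikes from the thing itself.
- bot.recognise(camera, thing): "bbox" ([left, top, right, bottom] as shares, 0 to 1, of the picture: columns of its width, rows of its height, round what is visible of it).
The state is a dict: "time_s": time; "joint_positions": joint angles; "qvel": joint speeds; "joint_efforts": joint torques, N m; "tool_pos": TCP position; "orientation": TCP orientation; "ft_force": force on the tool from outside, world axes, zero at the start; "wrist_torque": the same for the moment, N m; "finger_gap": finger opening in m; "gripper_force": force on a finger pad.
Only numpy, scipy, OpenCV 4.12 (cv2) and the standard library are available. Lean on these libraries where they do the work, as an engineer would, in place of code of your own. Each camera call takes 0.05 s, during which the arm holds its last target. There are 200 camera calls.

TASK

In the mounting press, stack the red aluminium backing plate squarely on the black bed, edges flush, then the white breadboard squarely on the plate. Then take the press flap, which is lying open, by its black bar and swing it up to its balance point, standing upright over its hinge, and finish while still gripping the bar and holding the flap still there, so that I can fit a new pad to it. Do not let the flap drop forward onto the pile, and leave everything else on the desk where it is.

Things in the scene. Friction and masses are not known exactly. Their poses are not given: they have to be found in the camera images.
- press: mounting press fixed to the desk: grey base 220 (x) x 190 (y) x 20 mm with a black bed, two dark hinge posts 30 x 14 mm, 70 mm high, at x = 70, y = +-82 mm, and an orange-framed clear flap. Origin at the centre of the base's underside; x points from the bed to the hinge, y runs along the hinge. Its place and yaw differ each time
- bed (a point): centre of the top face of the black bed, a block 55 mm (x) by 82 mm (y), its top 32 mm above the desk and 12 mm above the grey base; at (-35, 0, 32) mm in the press's frame, same axes. Plate and breadboard have the bed's outline; their long (y) axes go along the bed's y, either way round
- plate: red-anodised aluminium backing plate with four corner holes, 55 mm (x) by 82 mm (y), 8 mm thick, about 0.09 kg, lying flat on the desk to the left or right of the press; origin at the centre of its underside
- breadboard: white breadboard with red and blue lines, 55 mm (x) by 82 mm (y), 10 mm thick, about 0.06 kg, lying flat on the desk on the other side of the press; origin at the centre of its underside, holes up
- flap (a joint): angle of the flap, rad: 0 = shut flat over the bed, 1.571 = upright, 2.17 = lying open against its stop, leaning back away from the bed (where it starts). The flap weighs about 0.35 kg; its weight lies in its own plane, so it balances exactly when upright; the hinge is almost frictionless: left alone it falls shut or open
- flap_hinge (a point): middle of the hinge line, at (70, 0, 58) mm in the press's frame; the flap turns about the press's y axis here
- flap_bar (a point): middle of the flap's round black grip bar: 14 mm thick, parallel to the hinge, 158 mm from it, 122 mm free between two dark arms, with a 35 mm gap to the orange frame. Pinched from above across its thickness, it turns between the fingers. Upright it is straight above the hinge, 216 mm over the desk; lying open, 89 mm farther along the press's x and 188 mm over the desk
- mini_board: small green breadboard, 35 x 47 x 10 mm, origin at the centre of its underside; not part of the job, leave it alone
- multimeter: yellow multimeter lying on its back, 150 x 75 x 35 mm; origin at the centre of its underside, x along its length; leave it alone
- screwdriver: red-handled screwdriver, 190 mm long, lying on the desk, x along it; leave it alone
- reel: orange wire reel standing on its flange, 64 mm across, 50 mm high; origin at the centre of its underside; leave it alone
- mug: blue mug, 80 mm across, 90 mm high; origin at the centre of its underside; leave it alone
Not all that is in view belongs to the job. There is more than one size of the plate; the job needs the middle-sized. What is meant by the breadboard is not pink, and is the smaller of those in its own colour.

How it is judged:
On the way, in this order (a step that is already met when the one before it is completed fails the run):
1. the backing plate lies squarely on the bed, let go (horizontal distance between plate and bed below 0.005 m and angle between the y axis of plate and the y axis of bed, either way round below 0.08 rad and angle between plate's own z axis and vertical below 0.05 rad and z of plate in the frame of bed between -0.003 and 0.003 m and contact force between plate and the fingers below 0.05 N and linear speed of plate below 0.02 m/s), for 0.2 s.
2. the breadboard lies squarely on the plate, let go (all of step 1 and horizontal distance between breadboard and plate below 0.005 m and angle between the y axis of breadboard and the y axis of bed, either way round below 0.08 rad and angle between breadboard's own z axis and vertical below 0.05 rad and z of breadboard in the frame of bed between 0.005 and 0.011 m and horizontal distance between breadboard and bed below 0.007 m and contact force between breadboard and the fingers below 0.05 N and linear speed of breadboard below 0.02 m/s), for 0.2 s.
At the end, for the whole second after the job is handed in: Plate on the bed and breadboard on the plate, each centred within 5 mm on what it lies on (the breadboard within 7 mm on the bed), turned less than 0.08 rad from the bed, flat, at rest and released; flap within 0.07 rad of upright, still (under 0.05 rad/s), gripped by the fingers with more than 2 N (all of step 2 and value of joint flap between 1.501 and 1.641 rad and velocity of joint flap between -0.05 and 0.05 rad/s and contact force between flap and the fingers above 2 N); the arm keeps its last pose, push and grip.
It fails at once if the flap drops forward towards the pile (below 0.9 rad) (value of joint flap below 0.9 rad).
It fails at once if another thing on the desk is moved more than 30 mm (distance of any of mini_board, multimeter, screwdriver, reel, mug from where it was at the start of the episode above 0.03 m).
It also fails if it takes over 72 s, if anything falls off the work surface, if the arm or the gripper's body presses on something with over 40 N, if the wrist force passes 120 N, or if a joint passes its speed limit or range.

## Working session

There is one attempt and no reset: what is moved stays moved. The work goes in short steps, Python scripts to look and compute and a shell command to move; the robot and the scene stay as the last step left them, time stands still between calls to the robot, and variables do not carry over. Pictures are saved under pics/ and viewed, at most 10 in all, crops included, and the job is handed in when it is done.

```bash
mkdir -p pics; cat > h.py <<'E'
import numpy as np, cv2
from plant import bot
def K(n):
    m=bot.camera_model(n); f=240/np.tan(np.radians(m["fov_y"])/2)
    return m,f
def ray(n,u,v):
    m,f=K(n); 
    d=np.array([[f,0,m["cx"]],[0,f,m["cy"]],[0,0,1.]])
    # invert r_d = r(1+k1 r^2)
    p=np.stack([(np.asarray(u,float)-m["cx"])/f,(np.asarray(v,float)-m["cy"])/f],-1)
    q=p.copy()
    for _ in range(30): q=p/(1+m["k1"]*(q**2).sum(-1,keepdims=True))
    return np.concatenate([q,np.ones(q.shape[:-1]+(1,))],-1)
def cloud(n,u,v,z):
    m,_=K(n); R=np.array(m["R"]);t=np.array(m["t"])
    return (ray(n,u,v)*np.asarray(z)[...,None]-t)@R
def atz(n,u,v,zw):
    m,_=K(n); R=np.array(m["R"]);t=np.array(m["t"])
    c=-t@R; d=ray(n,u,v)@R
    return c+d*((zw-c[2])/d[...,2])[...,None]
def proj(n,X):
    m,f=K(n); p=np.asarray(X)@np.array(m["R"]).T+np.array(m["t"]); q=p[...,:2]/p[...,2:]
    q=q*(1+m["k1"]*(q**2).sum(-1,keepdims=True))
    return q*f+np.array([m["cx"],m["cy"]])
E
python3 - <<'E'
from h import *
s=bot.sense(); print(s)
for n in("scene","top"):
    m=bot.camera_model(n); print(n,{k:np.round(m[k],3).tolist() for k in m}, (-np.array(m["t"])@np.array(m["R"])).round(3))
    im,d=bot.grab_frame(n); cv2.imwrite(f"pics/{n}0.png",im); np.savez(f"{n}0.npz",im=im,d=d)
    for th in("plate","breadboard","flap_bar","press"):
        for r in bot.recognise(n,th)[:5]: print(n,th,round(r["conf"],2),(np.array(r["bbox"])*[640,480,640,480]).round().tolist())
E
```

```text
{'time_s': 0.0, 'joint_positions': array([-1.37260026e+00,  3.51270179e-01,  1.65246054e+00,  5.24078517e-05,
        1.13910587e+00, -8.45965967e-02]), 'qvel': array([-2.25768218e-04,  6.25929168e-04, -1.53486290e-05, -1.87237269e-04,
        2.85657314e-05,  1.37827942e-03]), 'joint_efforts': array([-1.00726345e-03, -4.97326612e+01, -2.85256290e+01,  6.97823544e-02,
        2.56881164e-02, -7.08260586e-05]), 'tool_pos': array([ 0.15343804, -0.52778306,  0.21806899]), 'orientation': array([-3.14035718e+00, -1.52510307e-04,  2.82770607e-01]), 'ft_force': array([-0.55106587, -0.48007833,  0.21139914]), 'wrist_torque': array([-0.01220391,  0.04166878, -0.0296013 ]), 'gripper_force': 0.0, 'finger_gap': 0.0929146350694463}
scene {'fov_y': 55.52, 'cx': 323.068, 'cy': 229.424, 'k1': 0.001, 'R': [[-0.141, 0.99, -0.017], [0.679, 0.084, -0.729], [-0.72, -0.115, -0.684]], 't': [0.056, -0.312, 1.397]} [1.226 0.131 0.73 ]
scene plate 0.85 [187.0, 194.0, 225.0, 215.0]
scene plate 0.63 [172.0, 159.0, 203.0, 186.0]
scene plate 0.5 [184.0, 225.0, 207.0, 241.0]
scene plate 0.47 [197.0, 287.0, 263.0, 354.0]
scene breadboard 0.87 [454.0, 171.0, 501.0, 200.0]
scene breadboard 0.64 [401.0, 198.0, 428.0, 223.0]
scene breadboard 0.55 [449.0, 210.0, 487.0, 231.0]
scene flap_bar 0.91 [236.0, 213.0, 329.0, 256.0]
scene press 0.86 [235.0, 197.0, 364.0, 286.0]
top {'fov_y': 45.446, 'cx': 318.007, 'cy': 244.532, 'k1': 0.021, 'R': [[-0.011, -1.0, -0.01], [-0.996, 0.012, -0.085], [0.085, 0.009, -0.996]], 't': [0.02, 0.526, 1.253]} [0.417 0.002 1.293]
top plate 0.96 [440.0, 282.0, 480.0, 313.0]
top plate 0.72 [477.0, 332.0, 534.0, 386.0]
top plate 0.61 [441.0, 242.0, 463.0, 271.0]
top plate 0.48 [281.0, 159.0, 388.0, 311.0]
top breadboard 0.84 [219.0, 300.0, 244.0, 336.0]
top breadboard 0.78 [135.0, 342.0, 185.0, 399.0]
top breadboard 0.57 [156.0, 298.0, 194.0, 323.0]
top press 0.62 [279.0, 160.0, 389.0, 310.0]
```

View pics/top0.png

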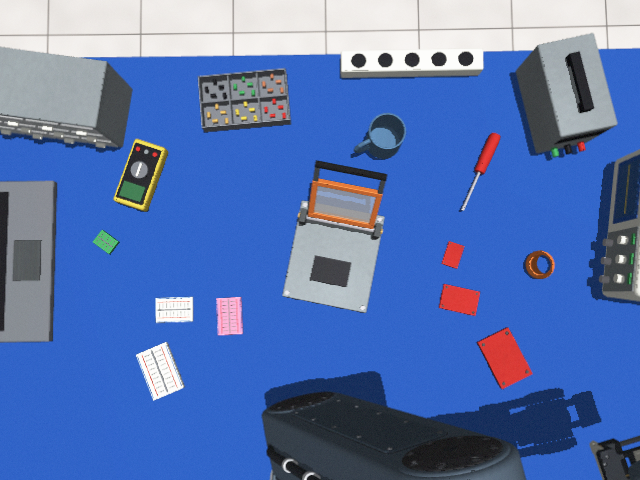

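View pics/scene0.png

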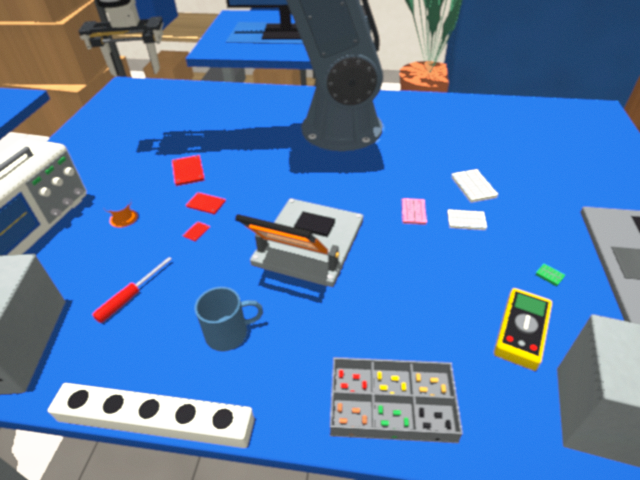

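The top view shows three red plates, and the middle-sized one is at about (460,299). The smaller white breadboard is at (174,310), next to a larger white one and a pink one. The bed is at (330,271) and the flap bar at about (350,170), leaning away from the robot. I'll measure these now.

```bash
cat > meas.py <<'E'
from h import *
def blob(im,mask,box):
    m=np.zeros(mask.shape,np.uint8); l,t,r,b=box; m[t:b,l:r]=mask[t:b,l:r]
    m=cv2.morphologyEx(m,cv2.MORPH_CLOSE,np.ones((5,5)))
    n,lab,st,_=cv2.connectedComponentsWithStats(m); k=1+np.argmax(st[1:,4])
    c,_=cv2.findContours((lab==k).astype(np.uint8),cv2.RETR_EXTERNAL,cv2.CHAIN_APPROX_NONE)
    return max(c,key=cv2.contourArea)[:,0,:]
def rect(n,cnt,z):
    p=atz(n,cnt[:,0],cnt[:,1],z)[:,:2]*1000
    (c,(w,h),a)=cv2.minAreaRect(p.astype(np.float32))
    if w>h: a+=90; w,h=h,w      # a: direction of short (x) axis
    a=(a+90)%180-90
    return np.array(c).round(1),round(w,1),round(h,1),round(a,2)
def masks(im):
    b,g,r=[im[...,i].astype(int) for i in range(3)]
    return dict(red=((r>120)&(g<70)&(b<80)).astype(np.uint8), white=((g>130)&(r>130)).astype(np.uint8), black=((b<90)&(g<90)&(r<90)).astype(np.uint8))
E
python3 - <<'E'
from meas import *
for n,bx in (("top",dict(plate=(435,277,485,318),breadboard=(148,290,200,328),bed=(303,250,358,294))),("scene",dict(plate=(183,190,230,218),breadboard=(442,205,492,235),bed=(288,206,342,238)))):
    D=np.load(n+"0.npz"); M=masks(D["im"])
    for k,col,z in(("plate","red",.008),("breadboard","white",.010),("bed","black",.032)):
        c=blob(D["im"],M[col],bx[k]); print(n,k,rect(n,c,z), cloud(n,c[:,0],c[:,1],D["d"][c[:,1],c[:,0]]).mean(0).round(3))
D=np.load("top0.npz");b=masks(D["im"])["black"]; v,u=np.nonzero(b[150:195,305:395]);u+=305;v+=150
p=cloud("top",u,v,D["d"][v,u]); p=p[(p[:,2]>.17)&(p[:,2]<.21)]; 
print("bar",len(p),p.mean(0),np.median(p,0),cv2.minAreaRect((p[:,:2]*1000).astype(np.float32)))
E
```

```text
top plate (array([ 401.1, -297.6]), 53.3, 80.4, -13.21) [ 0.401 -0.297  0.007]
top breadboard (array([386.4, 337.2]), 54.7, 82.5, 0.84) [0.387 0.335 0.018]
top bed (array([466.3, -11.8]), 55.7, 80.5, -12.2) [ 0.466 -0.011  0.04 ]
scene plate (array([ 407.3, -292.7]), 52.1, 78.3, -13.1) [ 0.405 -0.294  0.006]
scene breadboard (array([391.2, 339.6]), 67.0, 87.8, 0.9) [0.389 0.34  0.008]
scene bed (array([481.7, -16.1]), 75.5, 91.9, -11.79) [ 0.543 -0.001  0.09 ]
bar 554 [ 0.65422495 -0.053201    0.19168763] [ 0.65522077 -0.05351502  0.19302786] ((650.567626953125, -51.409019470214844), (139.6951446533203, 27.832399368286133), 76.67282104492188)
```

```bash
python3 -m jog '.48 .44 0 0 0 .93 0;.48 .44 0 0 0 .93 0;.48 .44 0 0 0 .93 0;.48 .44 0 0 0 .93 0;.48 .44 0 0 0 .93 0' 20 >/dev/null
python3 -m jog '.48 .44 0 0 0 .93 0;.48 .44 0 0 0 .93 0;.48 .44 0 0 0 .93 0;.48 .44 0 0 0 .93 0;.48 .44 0 0 0 .93 0' >/dev/null
python3 -m jog '.48 .44 -.5 0 0 .93 0;.48 .44 -.5 0 0 .93 0;.48 .44 -.5 0 0 .93 0;0 0 -.5 0 0 0 0;0 0 0 0 0 0 0'
```

```text
time_s: 1.75
tool_pos: [0.4024, -0.2973, 0.1356]
orientation: [-3.137, -0.002, 1.34]
ft_force: [-0.3, 0.3, 0.1]
finger_gap: 0.0929
gripper_force: 0.0
```

```bash
python3 -m jog '-.03 0 -.7 0 0 0 .22;0 0 -.7 0 0 0 .22;0 0 -.7 0 0 0 .22;0 0 -.5 0 0 0 .22;0 0 -.3 0 0 0 .22'
python3 -m jog '0 0 -.2 0 0 0 .22;0 0 -.2 0 0 0 .22;0 0 0 0 0 0 .22;0 0 0 0 0 0 .22'
python3 -m jog '0 0 0 0 0 0 .5;0 0 0 0 0 0 .5;0 0 0 0 0 0 .5;0 0 0 0 0 0 .5;0 0 0 0 0 0 .5'
```

```text
time_s: 2.17
tool_pos: [0.4012, -0.2996, 0.0215]
orientation: [-3.14, -0.001, 1.336]
ft_force: [0.3, -0.2, 0.0]
finger_gap: 0.073
gripper_force: 0.0
time_s: 2.5
tool_pos: [0.4021, -0.2997, 0.0072]
orientation: [3.141, 0.0, 1.337]
ft_force: [-0.3, 0.1, -0.5]
finger_gap: 0.0727
gripper_force: 0.0
time_s: 2.92
tool_pos: [0.4021, -0.2995, 0.0071]
orientation: [3.141, 0.0, 1.338]
ft_force: [-1.3, -1.0, 4.9]
finger_gap: 0.0532
gripper_force: 20.0
```

```bash
python3 -m jog '0 0 0 0 0 0 .22;0 0 0 0 0 0 .22;0 .05 0 0 0 0 .22;0 0 -.11 0 0 0 .22;0 0 0 0 0 0 .22'
python3 -m jog '0 0 0 0 0 0 .5;0 0 0 0 0 0 .5;0 0 0 0 0 0 .5;0 0 0 0 0 0 .5;0 0 0 0 0 0 .5'
```

```text
time_s: 3.33
tool_pos: [0.4016, -0.2969, 0.0015]
orientation: [-3.141, -0.001, 1.338]
ft_force: [-0.2, 0.0, -0.9]
finger_gap: 0.0724
gripper_force: 0.0
time_s: 3.75
tool_pos: [0.4019, -0.2974, 0.0022]
orientation: [3.142, 0.0, 1.338]
ft_force: [-0.1, -0.0, -1.9]
finger_gap: 0.0548
gripper_force: 20.0
```

```bash
python3 -m jog '0 0 .4 0 0 0 .5;0 0 .7 0 0 0 .5;0 0 .7 0 0 0 .5;0 0 .6 0 0 0 .5;.18 .79 0 0 0 .02 .5'
python3 -m jog '.18 .79 0 0 0 .02 .5;.18 .79 0 0 0 .02 .5;.18 .79 0 0 0 .02 .5;.18 .79 0 0 0 .02 .5;.18 .79 0 0 0 .02 .5'
python3 -m jog '.18 .79 0 0 0 .02 .5;.18 .79 0 0 0 .02 .5;.17 .79 0 0 0 0 .5;0 0 0 0 0 0 .5;0 0 0 0 0 0 .5'
```

```text
time_s: 4.17
tool_pos: [0.4109, -0.27, 0.1026]
orientation: [3.134, 0.004, 1.337]
ft_force: [1.0, -0.6, 0.1]
finger_gap: 0.0547
gripper_force: 20.0
time_s: 4.58
tool_pos: [0.4451, -0.1062, 0.0983]
orientation: [3.141, 0.0, 1.348]
ft_force: [1.2, -0.6, -0.3]
finger_gap: 0.0545
gripper_force: 20.0
time_s: 5.0
tool_pos: [0.4663, -0.0118, 0.0982]
orientation: [-3.141, 0.0, 1.355]
ft_force: [0.6, -0.3, -1.1]
finger_gap: 0.0546
gripper_force: 20.0
```

```bash
python3 - <<'E'
from meas import *
for n in("top","scene"):
    im,d=bot.grab_frame(n); np.savez(n+"1.npz",im=im,d=d)
im=np.load("scene1.npz")["im"]; cv2.imwrite("pics/s1.png",cv2.resize(im[130:330,160:420],None,fx=3,fy=3))
E
```

```text
(no output)
```

View pics/s1.png

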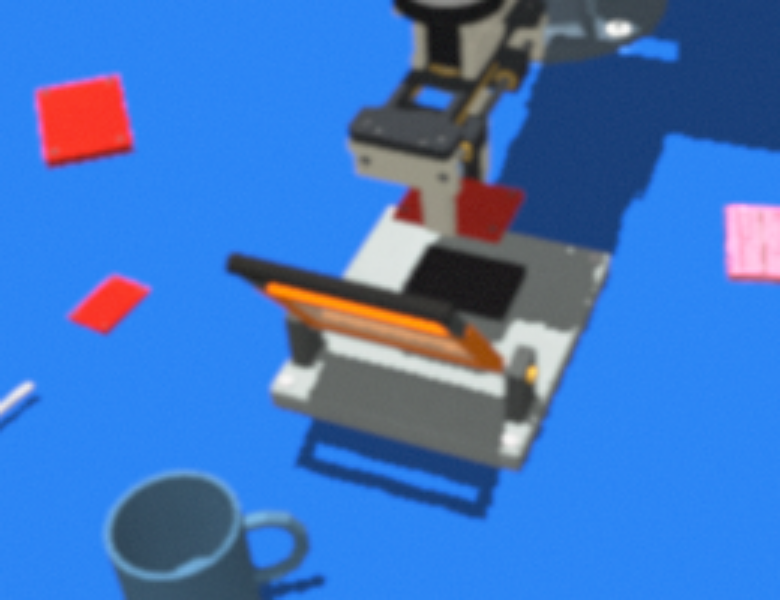

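The scene crop shows the plate (dark red, around (460,210)) level in the fingers and above the black bed (465,280), with the flap still open. I'll lower it.

```bash
python3 -m jog '0 0 -.5 0 0 0 .5;0 0 -.5 0 0 0 .5;0 0 -.35 0 0 0 .5;0 0 -.15 0 0 0 .5;0 0 0 0 0 0 .5'
python3 -m jog '0 0 -.05 0 0 0 .5;0 0 -.03 0 0 0 .5;0 0 0 0 0 0 .5'
```

```text
time_s: 5.52
tool_pos: [0.4655, -0.0138, 0.0373]
orientation: [-3.139, 0.0, 1.35]
ft_force: [-0.8, 0.6, -0.1]
finger_gap: 0.0548
gripper_force: 20.0
time_s: 5.77
tool_pos: [0.4666, -0.0132, 0.0355]
orientation: [3.141, -0.0, 1.352]
ft_force: [-0.7, -0.6, -0.4]
finger_gap: 0.0548
gripper_force: 20.0
```

```bash
python3 -m jog '0 .03 0 0 0 0 .5;0 0 -.04 0 0 0 .5;0 0 0 0 0 0 .5'
python3 -m jog '0 0 0 0 0 0 .4;0 0 0 0 0 0 .3;0 0 0 0 0 0 .22;0 0 0 0 0 0 .22;0 0 .4 0 0 0 .22'
python3 -m jog '0 0 .7 0 0 0 .1;0 0 .7 0 0 0 0;-.6 .4 .6 0 0 0 0;-.6 .6 0 0 0 0 0;-.4 .8 0 0 0 0 0'
python3 -m jog '-.4 .8 0 0 0 .27 0;-.2 .9 0 0 0 .5 0;0 .9 0 0 0 .5 0;0 .9 0 0 0 .5 0;0 .9 0 0 0 .5 0'
python3 - <<'E'
from meas import *
for n in("top","scene"):
    im,d=bot.grab_frame(n); np.savez(n+"2.npz",im=im,d=d)
D=np.load("top2.npz"); im=D["im"]; c=blob(im,masks(im)["red"],(295,240,365,305)); print(rect("top",c,.04))
print(cloud("top",c[:,0],c[:,1],D["d"][c[:,1],c[:,0]]).mean(0).round(3))
cv2.imwrite("pics/t2.png",im)
E
```

```text
time_s: 6.02
tool_pos: [0.4667, -0.0117, 0.0341]
orientation: [3.141, -0.0, 1.352]
ft_force: [-1.6, -0.1, 6.8]
finger_gap: 0.0543
gripper_force: 20.0
time_s: 6.43
tool_pos: [0.4649, -0.0116, 0.0478]
orientation: [-3.138, 0.0, 1.352]
ft_force: [-1.0, 0.0, 0.1]
finger_gap: 0.0721
gripper_force: 0.0
time_s: 6.85
tool_pos: [0.4012, 0.0601, 0.1304]
orientation: [3.14, -0.0, 1.35]
ft_force: [0.4, 0.3, -1.3]
finger_gap: 0.0927
gripper_force: 0.0
time_s: 7.27
tool_pos: [0.3778, 0.2381, 0.1296]
orientation: [3.141, -0.0, 1.552]
ft_force: [1.7, 0.3, -0.2]
finger_gap: 0.0933
gripper_force: 0.0
(array([466. , -12.2]), 53.2, 80.2, -12.58)
[ 0.466 -0.012  0.038]
```

View pics/t2.png

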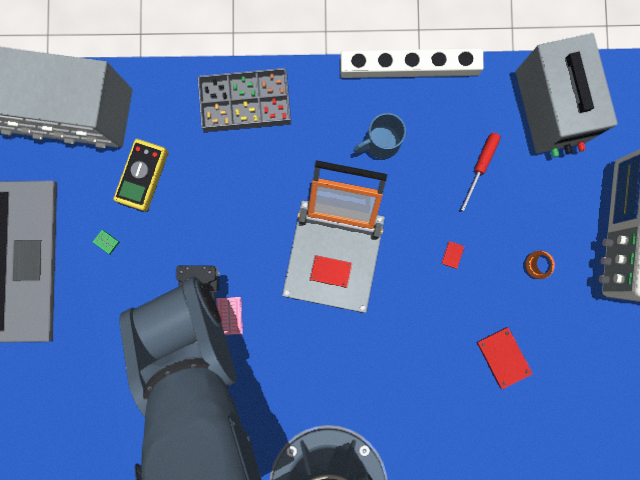

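The top view shows the red plate at (330,271), square on the bed, and everything else where it was. Next is the breadboard.

```bash
python3 -m jog '.05 .62 0 0 0 .1 .22;.05 .62 0 0 0 .1 .22;.05 .62 -.3 0 0 .1 .22;.06 .62 -.5 0 0 .08 .22;0 0 -.5 0 0 0 .22'
python3 -m jog '0 0 -.6 0 0 0 .22;0 0 -.5 0 0 0 .22;0 0 -.3 0 0 0 .22;0 0 -.1 0 0 0 .22;0 0 0 0 0 0 .22'
```

```text
time_s: 7.78
tool_pos: [0.3877, 0.3383, 0.0772]
orientation: [3.139, -0.002, 1.584]
ft_force: [0.3, -0.2, -0.3]
finger_gap: 0.0729
gripper_force: 0.0
time_s: 8.2
tool_pos: [0.3866, 0.3349, 0.017]
orientation: [-3.14, 0.001, 1.582]
ft_force: [-0.0, -0.1, -0.4]
finger_gap: 0.0726
gripper_force: 0.0
```

```bash
python3 -m jog '0 .04 -.2 0 0 0 .22;0 .01 -.1 0 0 0 .22;0 0 -.05 0 0 0 .22;0 0 0 0 0 0 .22;0 0 0 0 0 0 .22'
```

```text
time_s: 8.62
tool_pos: [0.3868, 0.3376, 0.0036]
orientation: [3.141, -0.0, 1.583]
ft_force: [1.1, -0.4, -0.6]
finger_gap: 0.0723
gripper_force: 0.0
```

```bash
python3 -m jog '0 0 0 0 0 0 .5;0 0 0 0 0 0 .5;0 0 0 0 0 0 .5;0 0 0 0 0 0 .5;0 0 0 0 0 0 .5'
python3 -m jog '0 0 .4 0 0 0 .5;0 0 .7 0 0 0 .5;0 0 .7 0 0 0 .5;0 0 .6 0 0 0 .5;.16 -.73 0 0 0 -.22 .5' >/dev/null
python3 -m jog '.16 -.73 0 0 0 -.22 .5;.16 -.73 0 0 0 -.22 .5;.16 -.73 0 0 0 -.22 .5;.16 -.73 0 0 0 -.22 .5;.16 -.73 0 0 0 -.22 .5' >/dev/null
python3 -m jog '.17 -.73 0 0 0 -.23 .5;.17 -.73 0 0 0 -.23 .5;.17 -.73 0 0 0 -.22 .5;.17 -.73 0 0 0 -.22 .5;.17 -.73 0 0 0 -.22 .5' >/dev/null
python3 -m jog '.17 -.7 0 0 0 -.22 .5;0 0 -.3 0 0 0 .5;0 0 -.3 0 0 0 .5;0 0 -.1 0 0 0 .5;0 0 0 0 0 0 .5'
```

```text
time_s: 9.03
tool_pos: [0.3868, 0.3375, 0.0036]
orientation: [3.141, -0.0, 1.583]
ft_force: [-0.7, -0.3, 2.3]
finger_gap: 0.0548
gripper_force: 20.0
time_s: 10.7
tool_pos: [0.4652, -0.0117, 0.0707]
orientation: [-3.14, 0.0, 1.351]
ft_force: [-0.0, -0.0, -1.1]
finger_gap: 0.0547
gripper_force: 20.0
```

```bash
python3 -m jog '0 0 -.3 0 0 0 .5;0 0 -.2 0 0 0 .5;0 0 -.1 0 0 0 .5;0 0 0 0 0 0 .5;0 0 0 0 0 0 .5'
```

```text
time_s: 11.12
tool_pos: [0.4659, -0.0116, 0.0476]
orientation: [-3.141, 0.0, 1.351]
ft_force: [-0.9, 0.0, -0.4]
finger_gap: 0.0548
gripper_force: 20.0
```

```bash
python3 -m jog '0 0 -.07 0 0 0 .5;0 0 -.04 0 0 0 .5;0 0 0 0 0 0 .5'
python3 -m jog '0 0 0 0 0 0 .4;0 0 0 0 0 0 .3;0 0 0 0 0 0 .22;0 0 0 0 0 0 .22;0 0 .4 0 0 0 .22'
python3 -m jog '0 0 .7 0 0 0 .22;0 0 .8 0 0 0 .3;-.4 .4 .8 0 0 0 .4;-.6 .6 .5 0 0 0 .5;-.6 .6 .5 0 0 0 .57' >/dev/null
python3 -m jog '-.6 .6 .5 0 0 0 .57;-.6 .6 .5 0 0 0 .57;-.6 .6 .5 0 0 0 .57;0 .8 0 0 0 0 .57;0 0 0 0 0 0 .57'
python3 - <<'E'
from meas import *
for n in("top","scene"):
    im,d=bot.grab_frame(n); np.savez(n+"3.npz",im=im,d=d)
D=np.load("top3.npz"); im=D["im"]; g=im.min(2); c=blob(im,(g>185).astype(np.uint8),(308,252,354,292)); print(rect("top",c,.05))
print(cloud("top",c[:,0],c[:,1],D["d"][c[:,1],c[:,0]]).mean(0).round(3))
cv2.imwrite("pics/t3.png",cv2.resize(im[150:320,230:430],None,fx=3.5,fy=3.5))
E
```

```text
time_s: 11.37
tool_pos: [0.4662, -0.0117, 0.0434]
orientation: [3.141, -0.0, 1.351]
ft_force: [-0.1, 0.8, 3.0]
finger_gap: 0.0546
gripper_force: 20.0
time_s: 11.78
tool_pos: [0.4645, -0.0116, 0.0573]
orientation: [-3.138, 0.0, 1.351]
ft_force: [-1.4, -0.2, -0.7]
finger_gap: 0.0718
gripper_force: 0.0
time_s: 12.62
tool_pos: [0.3294, 0.1598, 0.2525]
orientation: [3.139, -0.003, 1.354]
ft_force: [0.4, -0.3, -0.2]
finger_gap: 0.0397
gripper_force: 0.0
(array([455.5, -16.9]), 74.4, 98.4, -11.89)
[ 0.458 -0.015  0.042]
```

View pics/t3.png

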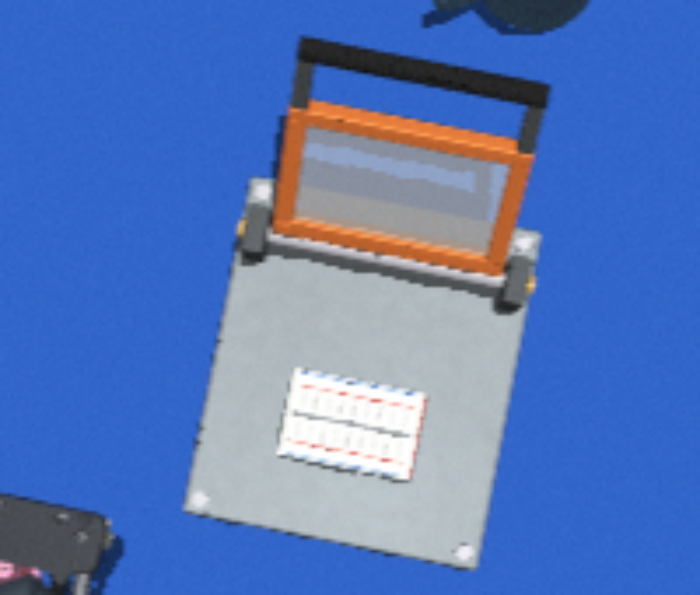

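```bash
python3 - <<'E'
from meas import *
im=np.load("top3.npz")["im"]
for T in(205,220,232):
    try: print(T,rect("top",blob(im,(im.min(2)>T).astype(np.uint8),(308,252,354,292)),.05))
    except Exception as e: print(e)
print(atz("top",np.array([330.6]),np.array([271.4]),.05)*1000)
b=np.array([.655,-.0537,.188]); print(proj("top",b),proj("scene",b))
print("bar crop px", (proj("top",b)-[230,150])*3.5)
E
```

```text
205 (array([466.8, -11.6]), 54.4, 82.4, -11.94)
220 (array([466.7, -11.8]), 53.6, 82.0, -11.94)
232 (array([466.7, -11.8]), 53.6, 81.9, -12.0)
[[464.90973718 -13.15247015  50.        ]]
[350.93365233 171.16947607] [270.32592245 224.60384197]
bar crop px [423.26778314  74.09316626]
```

The top crop shows the white board squarely on the plate, measured at (466.7, -11.8) mm and -12°. The bar runs from (300,48) to (549,93) in the crop, and its centre is where I predicted. Moving over the bar now.

```bash
python3 -m jog '.5 -.33 0.1 0 0 0 .57;.63 -.41 0.1 0 0 0 .57;.63 -.41 0 0 0 0 .57;.63 -.41 0 0 0 0 .57;.63 -.41 0 0 0 0 .57' 20 >/dev/null
python3 -m jog '.63 -.41 0 0 0 0 .57;.63 -.41 0 0 0 0 .57;.63 -.41 0 0 0 0 .57;.63 -.41 0 0 0 0 .57;.63 -.41 0 0 0 0 .57' >/dev/null
python3 -m jog '.63 -.41 0 0 0 0 .57;.63 -.41 0 0 0 0 .57;.63 -.41 0 0 0 0 .57;.15 -.1 0 0 0 0 .57;0 0 0 0 0 0 .57'
```

```text
time_s: 13.97
tool_pos: [0.6587, -0.0604, 0.2573]
orientation: [-3.139, 0.0, 1.348]
ft_force: [-0.1, -0.2, -0.4]
finger_gap: 0.0396
gripper_force: 0.0
```

```bash
python3 -m jog '-.09 .17 -.3 0 0 0 .57;0 0 -.5 0 0 0 .57;0 0 -.5 0 0 0 .57;0 0 -.3 0 0 0 .57;0 0 0 0 0 0 .57'
python3 -m jog '0 0 -.25 0 0 0 .57;0 0 -.2 0 0 0 .57;0 0 -.08 0 0 0 .57;0 0 0 0 0 0 .57;0 0 0 0 0 0 .57'
python3 - <<'E'
from h import *
im,d=bot.grab_frame("scene"); cv2.imwrite("pics/s4.png",cv2.resize(im[130:310,180:400],None,fx=3.3,fy=3.3))
E
```

```text
time_s: 14.38
tool_pos: [0.6527, -0.0508, 0.1923]
orientation: [-3.137, 0.0, 1.351]
ft_force: [-1.2, -0.7, 0.1]
finger_gap: 0.0401
gripper_force: 0.0
time_s: 14.8
tool_pos: [0.6548, -0.051, 0.1741]
orientation: [3.141, -0.0, 1.351]
ft_force: [0.3, 0.3, 0.3]
finger_gap: 0.0402
gripper_force: 0.0
```

View pics/s4.png

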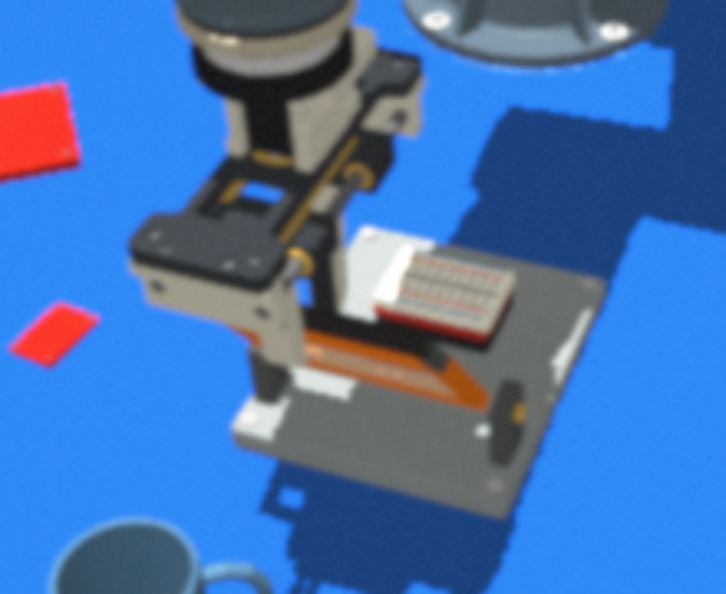

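The fingers straddle the bar at about (300,340) in the crop, and the pile is neat at (450,290). Closing the gripper.

```bash
python3 -m jog '0 0 -.05 0 0 0 .7;0 0 0 0 0 0 .8;0 0 0 0 0 0 .9;0 0 0 0 0 0 1;0 0 0 0 0 0 1' 20
python3 -m jog '0 0 0 0 0 0 1;0 0 0 0 0 0 1;0 0 0 0 0 0 1'
```

```text
time_s: 15.27
tool_pos: [0.6551, -0.051, 0.1722]
orientation: [3.14, -0.0, 1.351]
ft_force: [1.9, -0.2, 0.8]
finger_gap: 0.0136
gripper_force: 20.0
time_s: 15.52
tool_pos: [0.6551, -0.051, 0.1722]
orientation: [3.14, -0.0, 1.351]
ft_force: [1.9, -0.4, 2.4]
finger_gap: 0.0132
gripper_force: 20.0
```

```bash
python3 -m jog '-.1 .021 .066 0 0 0 1;-.1 .021 .062 0 0 0 1;-.2 .044 .115 0 0 0 1;-.21 .045 .103 0 0 0 1;-.21 .047 .09 0 0 0 1'
python3 -m jog '-.22 .048 .077 0 0 0 1;-.22 .049 .063 0 0 0 1;0 0 0 0 0 0 1'
```

```text
time_s: 15.93
tool_pos: [0.6215, -0.0437, 0.1902]
orientation: [3.14, -0.0, 1.351]
ft_force: [3.9, -0.5, 4.4]
finger_gap: 0.0133
gripper_force: 20.0
time_s: 16.18
tool_pos: [0.6027, -0.0395, 0.1955]
orientation: [-3.141, 0.0, 1.351]
ft_force: [2.6, -0.3, 3.4]
finger_gap: 0.0132
gripper_force: 20.0
```

```bash
python3 -m jog '-.22 .049 .047 0 0 0 1;-.22 .049 .033 0 0 0 1;-.2 .044 .015 0 0 0 1;-.12 .026 .005 0 0 0 1;-.07 .015 .002 0 0 0 1'
python3 -m jog '-.02 .004 0 0 0 0 1;0 0 0 0 0 0 1;0 0 0 0 0 0 1;0 0 0 0 0 0 1;0 0 0 0 0 0 1'
python3 - <<'E'
from meas import *
for n in("top","scene"):
    im,d=bot.grab_frame(n); np.savez(n+"5.npz",im=im,d=d)
im=np.load("scene5.npz")["im"];cv2.imwrite("pics/s5.png",cv2.resize(im[130:310,180:400],None,fx=3.3,fy=3.3))
E
```

```text
time_s: 16.6
tool_pos: [0.57, -0.0324, 0.1987]
orientation: [-3.141, 0.0, 1.351]
ft_force: [0.6, 0.5, 1.5]
finger_gap: 0.0133
gripper_force: 20.0
time_s: 17.02
tool_pos: [0.5704, -0.0324, 0.1988]
orientation: [-3.141, -0.0, 1.351]
ft_force: [1.4, 1.2, -1.2]
finger_gap: 0.0134
gripper_force: 20.0
```

View pics/s5.png

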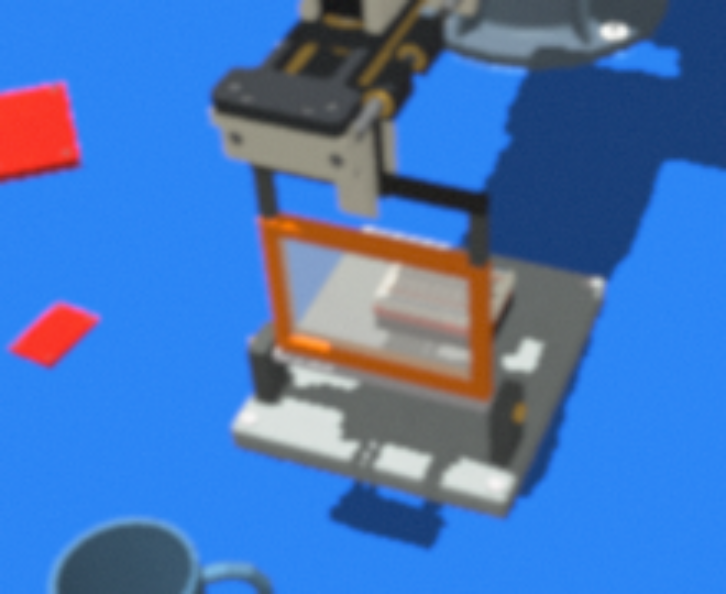

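The scene crop shows the flap standing upright with the fingers on its bar at (360,195) and the pile undisturbed behind it. I'll check the tilt from the depth data.

```bash
python3 - <<'E'
from h import *
D=np.load("scene5.npz"); im=D["im"].astype(int); b,g,r=im[...,0],im[...,1],im[...,2]
m=(r>140)&(g>50)&(g<140)&(b<60)&(D["d"]>0); m[:190]=0;m[260:]=0;m[:,:255]=0;m[:,335:]=0
v,u=np.nonzero(m); p=cloud("scene",u,v,D["d"][v,u])
ax=np.array([np.cos(np.radians(-12.4)),np.sin(np.radians(-12.4))]); s=(p[:,:2]-[.4665,-.012])@ax-.105
k=np.abs(s)<.03; 
for _ in range(4):
    A=np.c_[p[k,2]-.058,np.ones(k.sum())]; c=np.linalg.lstsq(A,s[k],rcond=None)[0]; res=s-np.c_[p[:,2]-.058,np.ones(len(s))]@c; k=np.abs(res)<.006
print(k.sum(),"slope rad",c[0],"offset mm at hinge",c[1]*1000,res[k].std(),p[k,2].min(),p[k,2].max())
print("bar offset mm",(np.array([.5704,-.0324])-[.4665,-.012])@ax*1000-105)
E
```

```text
885 slope rad -0.00775242605167849 offset mm at hinge 5.755576181680309 0.0017276105077036156 0.06668882433311298 0.17537545137029797
bar offset mm 0.856850393128127
```

```bash
python3 -m jog '0 0 0 0 0 0 1;0 0 0 0 0 0 1;0 0 0 0 0 0 1'; python3 -c "
from plant import bot
print(bot.hand_in())"
```

```text
time_s: 17.37
tool_pos: [0.5702, -0.0324, 0.1988]
orientation: [-3.141, -0.0, 1.351]
ft_force: [0.8, 1.3, -2.0]
finger_gap: 0.0137
gripper_force: 20.0
the job is handed in; nothing more can be done
None
```

The job is handed in, with no verdict returned: by my measurements the plate and breadboard lie square on the bed within about 1 mm and 1°, and the gripper is holding the flap still within about 0.01 rad of upright at 20 N.

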